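# Uncouple the test gauge from the mini keg

## Task

The pressure check on the mini keg is finished: free the test gauge from the keg's post by its spring-loaded sleeve. Turn the sleeve clockwise (seen from above), feeling for the spot where it will slide back, draw it up until the coupling lets go, and lift the gauge clear so that the sleeve snaps forward; then lower it onto the stub of its wooden stand until it sits fully down and upright. Work gently: never pull hard on the locked coupling, never press hard or let the gauge drop, and do not lift, drag or upset the keg, the stand or the tumbler, cup and tin nearby.

Things in the scene. Friction and masses are not known exactly. Their poses are not given: they have to be found in the camera images.
- keg: full steel mini keg, a loose upright cylinder 110 mm across, about 4 kg, with a black screw cap 62 mm across whose top is 175 mm above the worktop; the gas post (nipple of the coupling) stands on the cap, on the keg's axis. Origin: centre of the keg's underside, z up.
- post_tip (a point): top of the gas post, 219 mm above the keg's underside. The post: 30 mm round neck up to 187 mm, hexagon foot up to 194 mm, then the nipple, 14 mm thick with a rim 20 mm across near the top. The gauge must rise 30 mm from its coupled height to be clear of it.
- gauge: test gauge, brass and steel, about 0.25 kg, 52 mm high, coupled upright on the post: a barrel open below, a steel sleeve round it, a 32 mm dial face up on top. Origin: centre of its open underside, z up; coupled, 189 mm above the worktop. The post's hexagon foot keeps the barrel from turning (6 degrees of play). Jaws hold it under the nipple's rim until the sleeve is drawn back.
- lock_lug (a point): one of three 4 mm lock lugs, 120 degrees apart, sticking out sideways from the barrel 1.5 mm above the sleeve's upper edge (this one on the gauge's +x). The edge has three notches 8 mm wide; only with the notches under the lugs (6 degrees either way) can the sleeve slide up; elsewhere it stops hard after about 1.5 mm. Nothing clicks in passing: try by drawing up lightly.
- sleeve_mid (a point): centre of the sleeve, 18 mm above the gauge's underside; grip here from above. Knurled steel ring 38 mm across, 20 mm high (10 mm below to 10 above this point); the keg's cap is 32 mm below, the dial (narrower) ends 34 mm above. At the start the notches are 17 to 77 degrees anticlockwise (seen from above) of the lugs, an unmeasured amount (this point does not turn with it); it turns easily.
- sleeve (a joint): slide of the sleeve along the barrel, m: 0 = fully forward (down, towards the opening), 0.0085 = fully back (up). A spring pushes it forward with 5 N at 0, 13.5 N at full travel (the gauge's own weight adds 2.5 N). The jaws let go at about 0.006; once they have passed the nipple's rim the sleeve springs forward by itself and the gauge jumps up a few mm in the grip.
- stand: parking stand, loose, about 0.8 kg: round wooden foot 80 mm across and 17 mm high with a 44 mm steel disc and a stub on top. Origin: centre of its underside, z up.
- stub_seat (a point): centre of the top face of the stand's steel disc, 20 mm above the worktop, where the gauge's underside rests when parked (gauge's origin here, any yaw). The steel stub rises 27 mm from here: 20 mm across for 9 mm, then 14 mm, with a tapered tip 5 mm wide. It enters the gauge's open underside with about 1 mm clearance all round.
- tumbler: small clear glass, 46 mm across, 57 mm high, bystander; origin at the centre of its underside.
- espresso_cup: green espresso cup, 65 x 94 x 52 mm, bystander; origin at the centre of its underside.
- tin: food tin, 57 mm across, 72 mm high, bystander; origin at the centre of its underside.
Not all that is in view belongs to the job. What is shaped like the gauge but blue or pink is not meant.

How it is judged:
On the way, in this order (a step that is already met when the one before it is completed fails the run):
1. the sleeve is drawn back while the gauge is still on the post (value of joint sleeve above 0.0045 m and z of gauge in the frame of keg below 0.21 m and horizontal distance between gauge and keg below 0.01 m).
2. the gauge is clear above the post and its sleeve has snapped forward (z of gauge in the frame of keg above 0.222 m and value of joint sleeve below 0.0015 m), for 0.1 s.
At the end, for the whole second after the job is handed in: The gauge stands released and at rest on the stand's stub: origin within 4 mm sideways and 3 mm in height of the seat, upright within 6 degrees, sleeve fully forward (under 1.5 mm); keg and stand upright where they were (horizontal distance between gauge and stub_seat below 0.004 m and z of gauge in the frame of stub_seat below 0.003 m and angle between gauge's own z axis and vertical below 0.1 rad and value of joint sleeve below 0.0015 m and linear speed of gauge below 0.02 m/s and angle between each of keg, stand's own z axis and vertical below 0.05 rad); the robot touches nothing.
It fails at once if the keg was lifted, dragged more than 2 cm or tipped (distance of keg from where it was at the start of the episode above 0.02 m or height (world z) of keg above 0.006 m or angle between keg's own z axis and vertical above 0.12 rad).
It fails at once if the coupling was pulled or pushed against the post with more than 40 N (contact force between gauge and keg above 40 N).
It fails at once if the gauge was dropped or pressed onto the stand with more than 40 N (contact force between gauge and stand above 40 N).
It fails at once if the gauge was laid over (angle between gauge's own z axis and vertical above 0.7 rad).
It fails at once if the stand, tumbler, cup or tin was pushed more than 3 cm (distance of any of stand, tumbler, espresso_cup, tin from where it was at the start of the episode above 0.03 m).
It also fails if it takes over 72 s, if anything falls off the work surface, if the arm or the gripper's body presses on something with over 40 N, if the wrist force passes 120 N, or if a joint passes its speed limit or range.

## Robot

A 6-joint arm with a two-finger parallel gripper is mounted at the origin on a cart in front of the work surface, level with it; the furniture and walls round the work are solid. World frame = base frame: x ahead of the robot, y to its left, z up, the work surface at z = 0. Lengths are in m, angles in rad, forces in N, time in s.
With the tool pointing down it reaches from about 0.35 to 0.975 m from the base axis. Payload 4.9 kg.
Tool frame: the origin (TCP) lies on the mounting face of the last link; the fingertips stand 173 mm ahead of it and the grasp point (between the pads) lies 155 mm ahead of it (tcp_to_grasp is the distance from the TCP to the grasp point, in m); z points along the fingers, y is the line along which they close (so a half turn about z gives the same grasp; the last joint's range is limited). The gripper opens to 85 mm and grips with 20 to 120 N. Pads are 22 mm wide; open, the fingers measure 114 mm over their backs; the gripper's body (76 mm by 85 mm) begins 54 mm behind the grasp point. The pads swing forward as they close: fully open they stand 13 mm farther back than shut.
Start: joints at [1.013, 0.053, 1.613, -0, 1.476, -0.119], TCP at [0.266, 0.566, 0.405] pointing down, gripper open.
Joint ranges: [-3.01, 3.01], [-1.01, 2.22], [0.06, 2.58], [-1.02, 4.17], [0.09, 2.62], [-3.14, 3.14]. Speed limits (rad/s): [2.57, 2.57, 3.14, 3.14, 3.14, 3.14].

## Interface

Orientations are given as a rotation vector (axis times angle).
In Python, from station import get_obs, get_image, calibration, finish_job, tcp_to_grasp gives the robot as it stands. The module is installed in compiled form; this text tells all that it offers.
- The arm moves only by the tool arm_command, never from a script. Its argument "plan" is a list that holds one entry, the list of rows, each a list of 6 numbers: the shift along the tool's x, y, z in cm, then the turn, a rotation vector about the tool's x, y, z in rad. A call has 1 to 12 rows; each row is the pose to reach, as a shift and turn from the pose commanded when the call began, along the tool's axes at that moment; what a row does not reach only later rows make up. A row lasts 1/12 s, in which the tool goes at most 41.7 mm and 7.16 degrees, less where a joint would pass 70% of its speed; a pose out of reach is approached as far as the arm can. A call with a gripper value outside its range is refused whole. "gripper" is the closure, from -1 (fully open) to 1 (shut), set as the call begins (left out, the last holds). The fingers move at their own pace and stop on an object; "force" is the grip in N (left out, the last holds). Time passes only in rows, so rows that repeat a pose let the fingers close. It gives the time, the measured TCP pose, the force, the opening and the grip force at its end, in the units of the state.
- get_obs(): the state, without advancing time (a new reading comes with each control period).
- get_image(name): name is "scene" or "top" or "wrist"; returns (picture, depth): 400x640x3 uint8, blue, green, red; 400x640 float32, m along the optical axis (not along the pixel's ray), 0 where there is no reading.
- calibration(name): a dict with "fx", "fy", "cx", "cy" (pixels), "dist" ([k1, k2, p1, p2, k3] as OpenCV has them; the pictures are not rectified), "pose" (4x4, takes a point from camera to world coordinates). Camera axes: x right, y up, looking along -z (the intrinsics and any distortion apply to the point x, -y, -z); pixel columns grow to the right and rows downward; lengths in m; the calibration is good to about 2 mm. A picture is of the moment at which its call begins: read the wrist's pose just before it. calibration takes no time and is no camera call; for the wrist camera it gives the pose at the moment of the call.
- finish_job(): hands the job in; it is judged then, once.
The state is a dict: "t": time; "q": joint angles; "dq": joint speeds; "effort": joint torques, N m; "tool_pos": TCP position; "tool_rot": TCP orientation; "contact_force": force on the tool from outside, world axes, zero at the start; "wrist_torque": the same for the moment, N m; "opening": finger opening in m; "grip_force": force on a finger pad.
Only numpy, scipy, OpenCV 4.12 (cv2) and the standard library are available. Lean on these libraries where they do the work, as an engineer would, in place of code of your own. Each camera call takes 0.05 s, during which the arm holds its last target. There are 200 camera calls.

## Working session

There is one attempt and no reset: what is moved stays moved. The work goes in short steps, Python scripts to look and compute and a tool call to move; the robot and the scene stay as the last step left them, time stands still between calls to the robot, and variables do not carry over. Pictures are saved under pics/ and viewed, at most 10 in all, crops included, and the job is handed in when it is done.

Besides the shell and the picture viewer there is one more tool, called as name(argument=value, ...), one argument or row to a line, values as JSON. arm_command: Moves the arm, as the interface text tells. Its arguments: {"type":"object","properties":{"plan":{"type":"array"},"gripper":{"type":"number"},"force":{"type":"number"}},"required":["plan"]}

```bash
mkdir -p pics; python3 - <<'E'
from station import *
import cv2,numpy as np
o=get_obs();print(o['t'],o['tool_pos'],o['tool_rot'],o['opening'],tcp_to_grasp)
for n in ['scene','top']:
    im,d=get_image(n);c=calibration(n);cv2.imwrite(f'pics/{n}.png',im);np.save(f'{n}_d.npy',d);print(n,c)
E
```

```text
0.0 [0.26539116 0.56556683 0.40344265] [-6.83682655e-01 -3.06555572e+00  3.02593978e-03] 0.08517524424297947 0.1547
scene {'fx': 456.74970887415077, 'fy': 456.74970887415077, 'cx': 316.8257046990143, 'cy': 199.54769242167194, 'dist': array([-0.04170124,  0.        ,  0.        ,  0.        ,  0.        ]), 'pose': array([[ 0.89514745,  0.27632233, -0.34979566,  0.21578332],
       [-0.44537705,  0.52144361, -0.72782954, -0.86853152],
       [-0.01871684,  0.80730572,  0.58983655,  0.67509311],
       [ 0.        ,  0.        ,  0.        ,  1.        ]])}
top {'fx': 451.88299400943026, 'fy': 451.88299400943026, 'cx': 317.96900365973676, 'cy': 197.52841955045096, 'dist': array([-0.00658271,  0.        ,  0.        ,  0.        ,  0.        ]), 'pose': array([[ 0.02435774,  0.98357512, -0.17884822,  0.32679755],
       [-0.99925178,  0.02933025,  0.02521124, -0.20355339],
       [ 0.03004281,  0.17810032,  0.98355361,  1.24306622],
       [ 0.        ,  0.        ,  0.        ,  1.        ]])}
```

View pics/scene.png

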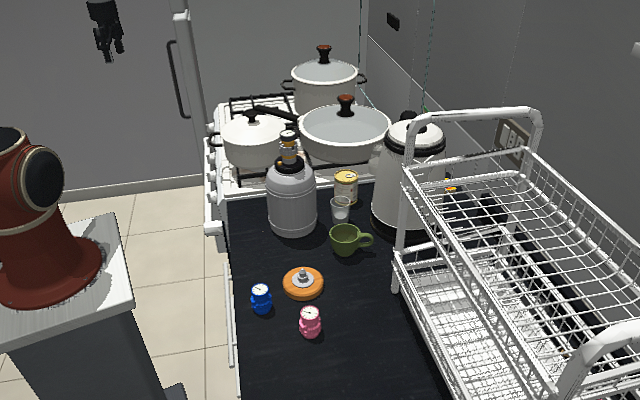

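View pics/top.png

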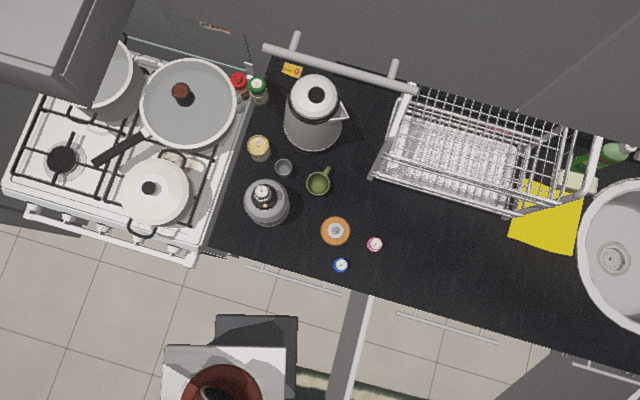

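Scene: keg at (290,195) with the gauge's dial at (289,133), stand at (303,283), cup (348,240), tumbler (340,208), tin (346,185). Top: dial about (263,190), stand (335,231); the blue (341,265) and pink (375,244) gauges are decoys.

```bash
cat > h.py <<'E'
import cv2,numpy as np
def ray(c,uv):
    K=np.array([[c['fx'],0,c['cx']],[0,c['fy'],c['cy']],[0,0,1]])
    p=cv2.undistortPoints(np.array([[uv]],float),K,np.array(c['dist']))[0,0]
    return c['pose'][:3,3],c['pose'][:3,:3]@np.array([p[0],-p[1],-1])
def plane(c,uv,z):
    o,d=ray(c,uv);return o+d*(z-o[2])/d[2]
def blob(mask,box):
    x0,y0,x1,y1=box;m=np.zeros_like(mask);m[y0:y1,x0:x1]=mask[y0:y1,x0:x1]
    n,l,s,ce=cv2.connectedComponentsWithStats(m);i=1+np.argmax(s[1:,4]);return ce[i],s[i]
E
python3 - <<'E'
from h import *
from station import calibration
T=cv2.imread('pics/top.png');S=cv2.imread('pics/scene.png');ct=calibration('top');cs=calibration('scene')
def orange(im):
    h=cv2.cvtColor(im,cv2.COLOR_BGR2HSV);return cv2.inRange(h,(5,120,80),(22,255,255))
def hull(mask,box):
    x0,y0,x1,y1=box;m=np.zeros_like(mask);m[y0:y1,x0:x1]=mask[y0:y1,x0:x1]
    c=max(cv2.findContours(m,0,2)[0],key=cv2.contourArea);return cv2.fitEllipse(cv2.convexHull(c))
e=hull(orange(T),(310,205,362,256));print('stand top',e,plane(ct,e[0],.015))
e=hull(orange(S),(270,255,335,310));print('stand scene',e,plane(cs,e[0],.012))
for n,p,z in [('dial',(263,190),.241),('cup',(318,183),.05),('tum',(284,168),.057),('tin',(258,145),.072),('blue',(341,265),.05),('pink',(375,244),.05)]: print(n,plane(ct,p,z))
print('dial scene',plane(cs,(289,133),.241))
a=cv2.resize(T[160:240,225:305],(480,480),interpolation=2);b=cv2.resize(S[120:200,250:303],None,fx=6,fy=6,interpolation=2)
cv2.imwrite('pics/crop.png',np.hstack([a,b]))
E
```

```text
stand top ((334.8446044921875, 230.6016082763672), (29.18682098388672, 29.891281127929688), 106.1297836303711) [ 0.45974532 -0.28334244  0.015     ]
stand scene ((302.57391357421875, 282.99365234375), (34.24723434448242, 41.189903259277344), 84.70458984375) [ 0.4598644  -0.28696746  0.012     ]
dial [ 0.52255276 -0.10495668  0.241     ]
cup [ 0.58360011 -0.23324724  0.05      ]
tum [ 0.62057461 -0.14045438  0.057     ]
tin [ 0.6780234 -0.0693047  0.072    ]
blue [ 0.36607615 -0.29880793  0.05      ]
pink [ 0.42332833 -0.38807302  0.05      ]
dial scene [ 0.52503388 -0.1025249   0.241     ]
```

View pics/crop.png

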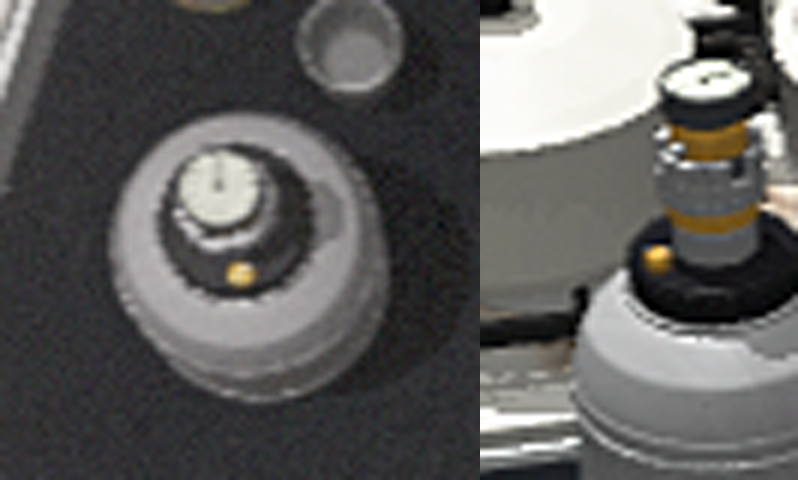

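Left crop (top): dial centre at about (261.3,191.3) in the full image; right crop (scene): dial centre at about (288.5,133.7). Brass barrel, steel sleeve and lugs show, with a notch on the scene side.

```bash
cat >> h.py <<'E'
from scipy.spatial.transform import Rotation as Ro
def go(target):
    from station import get_obs
    o=get_obs();R=Ro.from_rotvec(o['tool_rot']);return R.inv().apply(np.array(target)-o['tool_pos'])*100
E
python3 - <<'E'
from h import *
from station import *
o=get_obs();R=Ro.from_rotvec(o['tool_rot']).as_matrix();print(R)
ct=calibration('top');cs=calibration('scene');print(plane(ct,(261.3,191.3),.241),plane(cs,(288.5,133.7),.241))
print('wrist in tool',R.T@(calibration('wrist')['pose'][:3,3]-o['tool_pos']),R.T@calibration('wrist')['pose'][:3,:3])
print(go([.50,-.10,.56]))
E
```

```text
[[-9.05264572e-01  4.24847234e-01 -9.39591364e-04]
 [ 4.24848234e-01  9.05263214e-01 -1.57814549e-03]
 [ 1.80106754e-04 -1.82782293e-03 -9.99998313e-01]]
[ 0.51945596 -0.1012792   0.241     ] [ 0.52294374 -0.10479141  0.241     ]
wrist in tool [ 0.0822755  -0.00046249  0.0315132 ] [[ 6.74615125e-04  9.46440268e-01  3.22878250e-01]
 [ 9.99999664e-01 -7.88958237e-04  2.23263558e-04]
 [ 4.66043076e-04  3.22877990e-01 -9.46440482e-01]]
[-49.51099668 -50.31398184 -15.55514589]
```

arm_command(
  plan=[
    [[0,0,-4,0,0,0],[0,0,-8,0,0,0],[-2,-2,-12,0,0,0],[-5,-5,-15.5,0,0,0],[-8,-8,-15.5,0,0,0],[-11,-11,-15.5,0,0,0],[-14,-14,-15.5,0,0,0],[-17,-17,-15.5,0,0,0],[-20,-20,-15.5,0,0,0],[-23,-23,-15.5,0,0,0],[-25.5,-25.5,-15.5,0,0,0],[-28,-28,-15.5,0,0,0]],
  ],
)

```text
t: 1.1
tool_pos: [0.3971, 0.1994, 0.5593]
tool_rot: [0.683, 3.066, -0.0]
contact_force: [1.1, 0.3, -0.8]
opening: 0.0857
grip_force: 0.0
```

arm_command(
  plan=[
    [[-3,-3,0,0,0,0],[-6,-6,0,0,0,0],[-9,-9,0,0,0,0],[-12,-12,0,0,0,0],[-15,-15,0,0,0,0],[-18,-18,0,0,0,0],[-20,-20,0,0,0,0],[-21,-21.5,0,0,0,0],[-21.5,-22,0,0,0,0],[-21.5,-22.3,0,0,0,0],[-21.5,-22.3,0,0,0,0],[-21.5,-22.3,0,0,0,0]],
  ],
)

```text
t: 2.1
tool_pos: [0.4968, -0.0909, 0.5598]
tool_rot: [0.682, 3.067, 0.001]
contact_force: [0.2, 0.4, 0.4]
opening: 0.0852
grip_force: 0.0
```

```bash
python3 - <<'E'
from station import *
import cv2,pickle
o=get_obs();c=calibration('wrist');im,d=get_image('wrist');cv2.imwrite('pics/w1.png',im);pickle.dump((o,c,d),open('w1.pkl','wb'))
print(o['t'],o['tool_pos'],o['q'],o['contact_force'])
E
```

```text
2.1 [ 0.49678961 -0.09088233  0.5598205 ] [-3.28486610e-01 -2.79316584e-01  1.66523604e+00  4.48272930e-04
  1.75561696e+00 -1.46168117e+00] [0.21883451 0.3519121  0.44220913]
```

View pics/w1.png

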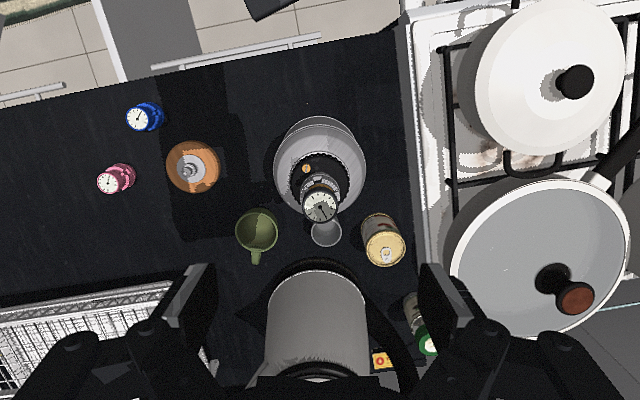

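The wrist view shows the dial at about (320,206) on the keg (320,170), the stand at (193,166), cup (256,232), tumbler (326,233), tin (383,240) and the kettle ahead.

```bash
python3 - <<'E'
from h import *;import pickle
o,c,d=pickle.load(open('w1.pkl','rb'));im=cv2.imread('pics/w1.png');h=cv2.cvtColor(im,cv2.COLOR_BGR2HSV)
def ell(m,box):
    x0,y0,x1,y1=box;k=np.zeros_like(m);k[y0:y1,x0:x1]=m[y0:y1,x0:x1]
    return cv2.fitEllipse(cv2.convexHull(max(cv2.findContours(k,0,2)[0],key=cv2.contourArea)))
e=ell(cv2.inRange(h,(15,0,170),(60,90,255)),(300,188,340,225));print('dial',e,plane(c,e[0],.241),d[206,320])
e=ell(cv2.inRange(h,(5,100,60),(22,255,255)),(160,135,225,200));print('stand',e,plane(c,e[0],.014))
P=[]
for v in range(120,400,2):
  for u in range(150,460,2):
    if d[v,u]>0:
      _,r=ray(c,(u,v));p=c['pose'][:3,3]+r*d[v,u];P.append((u,v,*p))
P=np.array(P)
for n,b in [('dial',(310,196,330,214)),('kettle',(280,275,360,350)),('tin',(375,240,390,255))]:
    q=P[(P[:,0]>b[0])&(P[:,0]<b[2])&(P[:,1]>b[1])&(P[:,1]<b[3])];print(n,q[:,2:].max(0),np.median(q[:,2:],0))
a=cv2.resize(im[165:235,280:360],None,fx=7,fy=7,interpolation=2);cv2.imwrite('pics/w1c.png',a)
E
```

```text
dial ((319.7193908691406, 206.07345581054688), (28.268035888671875, 30.960796356201172), 102.41678619384766) [ 0.52150202 -0.10069405  0.241     ] 0.30792883
stand ((192.68357849121094, 166.22738647460938), (51.55426025390625, 55.27547073364258), 116.47140502929688) [ 0.46109423 -0.28192844  0.014     ]
dial [ 0.53028597 -0.09126199  0.24038562] [ 0.52118677 -0.09997738  0.23914895]
kettle [ 0.75438703 -0.13240255  0.19611722] [ 0.69380366 -0.17962319  0.13126192]
tin [ 0.69149829 -0.06121725  0.0710739 ] [ 0.6785814  -0.07265318  0.06820553]
```

View pics/w1c.png

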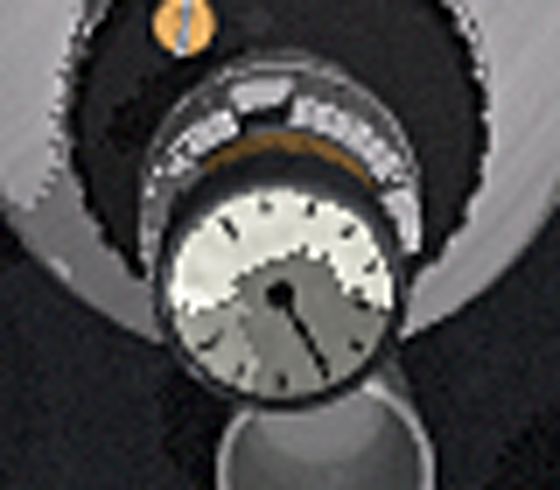

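The crop shows the dial with the lug/notch pattern below it; the dial is centred on (280,292) in the crop, i.e. (320,206.7). I'll go above it for one closer fix.

```bash
python3 -c "
from h import *
print(go([.5213,-.1004,.46]))"
```

```text
[-2.6286852   0.15407435  9.99848688]
```

arm_command(
  plan=[
    [[-1,0.1,3,0,0,0],[-2,0.15,6,0,0,0],[-2.6,0.15,8.5,0,0,0],[-2.6,0.15,10,0,0,0],[-2.6,0.15,10,0,0,0],[-2.6,0.15,10,0,0,0]],
  ],
)

```text
t: 2.65
tool_pos: [0.5211, -0.1005, 0.4592]
tool_rot: [-0.681, -3.065, -0.0]
contact_force: [0.8, 0.0, 0.5]
opening: 0.0856
grip_force: 0.0
```

```bash
python3 - <<'E'
from h import *
from station import *
o=get_obs();c=calibration('wrist');im,d=get_image('wrist');cv2.imwrite('pics/w2.png',im)
h=cv2.cvtColor(im,cv2.COLOR_BGR2HSV);m=cv2.inRange(h,(15,0,90),(60,90,255))
uv=cv2.projectPoints if 0 else None
# expected pixel
p=c['pose'][:3,:3].T@(np.array([.5213,-.1004,.241])-c['pose'][:3,3]);u=c['cx']+c['fx']*p[0]/-p[2];v=c['cy']-c['fy']*p[1]/-p[2];print(u,v,o['tool_pos'],o['q'][5])
k=np.zeros_like(m);cv2.circle(k,(int(u),int(v)),48,255,-1);k&=m
e=cv2.fitEllipse(cv2.convexHull(max(cv2.findContours(k,0,2)[0],key=cv2.contourArea)));print(e,plane(c,e[0],.241))
x,y=int(u),int(v);cv2.ellipse(im,e,(0,0,255),1);cv2.imwrite('pics/w2c.png',cv2.resize(im[max(0,y-110):y+70,x-100:x+100],None,fx=3,fy=3,interpolation=2))
E
```

```text
318.69752624303334 225.6285681585589 [ 0.52105447 -0.1005427   0.45924045] -1.4645218907389501
((318.3006286621094, 225.88002014160156), (43.630889892578125, 47.52666473388672), 86.75430297851562) [ 0.52135142 -0.10067612  0.241     ]
```

View pics/w2c.png

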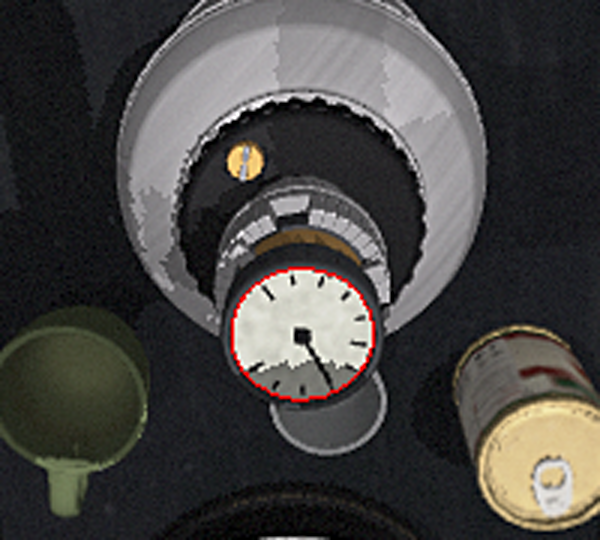

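Ellipse fits the dial; its centre (0.5213, -0.1006) agrees with the first fix. A dark notch shows at crop (293,215). Descending.

arm_command(
  plan=[
    [[0,0,2.5,0,0,0],[0,0,5,0,0,0],[0,0,7,0,0,0],[0,0,8.5,0,0,0],[0,0,9.4,0,0,0],[0,0,9.7,0,0,0],[0,0,9.7,0,0,0],[0,0,9.7,0,0,0]],
  ],
)

```text
t: 3.37
tool_pos: [0.5217, -0.1016, 0.3646]
tool_rot: [0.683, 3.064, -0.0]
contact_force: [0.5, -1.1, 0.0]
opening: 0.0853
grip_force: 0.0
```

arm_command(
  plan=[
    [[0,0,0,0,0,0],[0,0,0,0,0,0],[0,0,0,0,0,0],[0,0,0,0,0,0],[0,0,0,0,0,0],[0,0,0,0,0,0],[0,0,0,0,0,0],[0,0,0,0,0,0],[0,0,0,0,0,0],[0,0,0,0,0,0]],
  ],
  gripper=1,
  force=35,
)

```text
t: 4.2
tool_pos: [0.5215, -0.1013, 0.3636]
tool_rot: [0.683, 3.065, 0.002]
contact_force: [1.0, 3.9, 5.8]
opening: 0.0372
grip_force: 35.4
```

arm_command(
  plan=[
    [[0,0,0,0,0,0.1],[0,0,0,0,0,0.2],[0,0,0,0,0,0.3],[0,0,0,0,0,0.35],[0,0,0,0,0,0.35],[0,0,-0.1,0,0,0.35],[0,0,-0.2,0,0,0.35],[0,0,-0.25,0,0,0.35],[0,0,-0.25,0,0,0.35],[0,0,-0.25,0,0,0.35]],
  ],
)

```text
t: 5.03
tool_pos: [0.5214, -0.1014, 0.3638]
tool_rot: [1.207, 2.9, 0.001]
contact_force: [5.6, 2.6, -2.5]
opening: 0.0373
grip_force: 35.6
```

arm_command(
  plan=[
    [[0,0,-0.1,0,0,0],[0,0,-0.15,0,0,0],[0,0,-0.15,0,0,0],[0,0,-0.15,0,0,0]],
  ],
)

```text
t: 5.37
tool_pos: [0.5212, -0.1014, 0.3644]
tool_rot: [-1.207, -2.9, -0.001]
contact_force: [6.7, 2.8, -4.9]
opening: 0.0369
grip_force: 35.7
```

```bash
python3 -c "
from station import *
o=get_obs();print(o['tool_pos'],o['contact_force'],o['wrist_torque'])"
```

```text
[ 0.52122713 -0.10144374  0.36440521] [ 6.71099162  2.77202311 -4.94900114] [ 0.41211222 -1.1714402  -0.0336466 ]
```

arm_command(
  plan=[
    [[-0.05,0.15,-0.1,0,0,0],[-0.05,0.15,-0.2,0,0,0],[-0.05,0.15,-0.3,0,0,0],[-0.05,0.15,-0.3,0,0,0],[-0.05,0.15,-0.3,0,0,0]],
  ],
)

```text
t: 5.78
tool_pos: [0.5219, -0.1009, 0.3663]
tool_rot: [-1.206, -2.896, 0.001]
contact_force: [4.9, -0.4, -15.2]
opening: 0.0372
grip_force: 36.9
```

arm_command(
  plan=[
    [[0,0,0.15,0,0,0],[0,0,0.35,0,0,0.04],[0,0,0.35,0,0,0.12],[0,0,0.35,0,0,0.16],[0,0,0.35,0,0,0.16],[0,0,0.15,0,0,0.16],[0,0,0,0,0,0.16],[0,0,0,0,0,0.16],[0,0,0,0,0,0.16],[0,0,0,0,0,0.16]],
  ],
)

```text
t: 6.62
tool_pos: [0.5219, -0.1008, 0.3668]
tool_rot: [-1.433, -2.791, 0.002]
contact_force: [3.4, -2.1, -25.4]
opening: 0.0369
grip_force: 37.8
```

arm_command(
  plan=[
    [[0,0,0.15,0,0,0],[0,0,0.35,0,0,0.04],[0,0,0.35,0,0,0.12],[0,0,0.35,0,0,0.16],[0,0,0.35,0,0,0.16],[0,0,0.15,0,0,0.16],[0,0,0,0,0,0.16],[0,0,0,0,0,0.16],[0,0,0,0,0,0.16],[0,0,0,0,0,0.16]],
  ],
)

```text
t: 7.45
tool_pos: [0.5221, -0.1007, 0.3669]
tool_rot: [-1.651, -2.669, 0.001]
contact_force: [3.2, -1.5, -27.1]
opening: 0.037
grip_force: 38.7
```

arm_command(
  plan=[
    [[0,0,0.3,0,0,0],[0,0,0.5,0,0,0.04],[0,0,0.5,0,0,0.12],[0,0,0.5,0,0,0.16],[0,0,0.5,0,0,0.16],[0,0,0.35,0,0,0.16],[0,0,0.2,0,0,0.16],[0,0,0.2,0,0,0.16],[0,0,0.2,0,0,0.16],[0,0,0.2,0,0,0.16]],
  ],
)

```text
t: 8.28
tool_pos: [0.5224, -0.1008, 0.3666]
tool_rot: [-1.861, -2.529, 0.001]
contact_force: [-0.6, 0.3, -23.4]
opening: 0.037
grip_force: 39.1
```

arm_command(
  plan=[
    [[0,0,0.2,0,0,0],[0,0,0.4,0,0,0.04],[0,0,0.4,0,0,0.12],[0,0,0.4,0,0,0.16],[0,0,0.4,0,0,0.16],[0,0,0.25,0,0,0.16],[0,0,0.1,0,0,0.16],[0,0,0.1,0,0,0.16],[0,0,0.1,0,0,0.16],[0,0,0.1,0,0,0.16]],
  ],
)

```text
t: 9.12
tool_pos: [0.5225, -0.1009, 0.3665]
tool_rot: [-2.058, -2.373, 0.001]
contact_force: [-3.1, -0.3, -19.5]
opening: 0.0368
grip_force: 39.3
```

arm_command(
  plan=[
    [[0,0,0.2,0,0,0],[0,0,0.3,0,0,0.04],[0,0,0.3,0,0,0.12],[0,0,0.3,0,0,0.16],[0,0,0.3,0,0,0.16],[0,0,0.15,0,0,0.16],[0,0,0,0,0,0.16],[0,0,0,0,0,0.16],[0,0,0,0,0,0.16],[0,0,0,0,0,0.16]],
  ],
)

```text
t: 9.95
tool_pos: [0.5225, -0.1009, 0.3665]
tool_rot: [-2.241, -2.201, 0.001]
contact_force: [-4.6, 1.1, -18.6]
opening: 0.037
grip_force: 39.3
```

arm_command(
  plan=[
    [[0,0,0.2,0,0,0],[0,0,0.3,0,0,0.04],[0,0,0.3,0,0,0.12],[0,0,0.3,0,0,0.16],[0,0,0.3,0,0,0.16],[0,0,0.15,0,0,0.16],[0,0,0,0,0,0.16],[0,0,0,0,0,0.16],[0,0,0,0,0,0.16],[0,0,0,0,0,0.16]],
  ],
)

```text
t: 10.78
tool_pos: [0.5231, -0.1009, 0.3695]
tool_rot: [2.409, 2.014, 0.002]
contact_force: [-7.0, 2.1, -9.9]
opening: 0.0369
grip_force: 40.2
```

Free at about 74°: it slid to z 0.3695 with the force down to 10 N. Draw further, then lift.

arm_command(
  plan=[
    [[0,-0.1,0,0,0,0.03],[0,-0.15,-0.1,0,0,0.03],[0,-0.15,-0.2,0,0,0.03],[0,-0.15,-0.3,0,0,0.03],[0,-0.15,-0.4,0,0,0.03],[0,-0.15,-0.4,0,0,0.03],[0,-0.15,-0.4,0,0,0.03]],
  ],
)

```text
t: 11.37
tool_pos: [0.5225, -0.1007, 0.3763]
tool_rot: [2.435, 1.975, 0.009]
contact_force: [-5.1, 2.8, -4.3]
opening: 0.037
grip_force: 40.6
```

arm_command(
  plan=[
    [[0,0,-0.3,0,0,0],[0,0,-0.6,0,0,0],[0,0,-1,0,0,0],[0,0,-1.5,0,0,0],[0,0,-2.1,0,0,0],[0,0,-2.8,0,0,0],[0,0,-3.6,0,0,0],[0,0,-4.6,0,0,0],[0,0,-5.6,0,0,0],[0,0,-6.6,0,0,0],[0,0,-6.6,0,0,0],[0,0,-6.6,0,0,0]],
  ],
)

```text
t: 12.37
tool_pos: [0.5213, -0.1007, 0.4379]
tool_rot: [2.439, 1.978, 0.002]
contact_force: [-0.2, -0.6, -3.3]
opening: 0.037
grip_force: 40.8
```

```bash
python3 - <<'E'
from h import *
from station import *
o=get_obs();print(o['t'],o['tool_pos'],o['tool_rot'],o['contact_force'],o['q'])
w,_=get_image('wrist');s,_=get_image('scene')
a=cv2.resize(w,(480,300));b=cv2.resize(s[90:240,215:375],(320,300),interpolation=2)
cv2.imwrite('pics/l.png',np.hstack([a,b]))
E
```

```text
12.3667 [ 0.52131538 -0.10066077  0.43790896] [2.43867588e+00 1.97772089e+00 1.67589113e-03] [-0.20532412 -0.62264114 -3.30094606] [-3.30946450e-01 -1.92328519e-01  1.79078179e+00 -2.94803270e-05
  1.54107757e+00 -1.22951614e-01]
```

View pics/l.png

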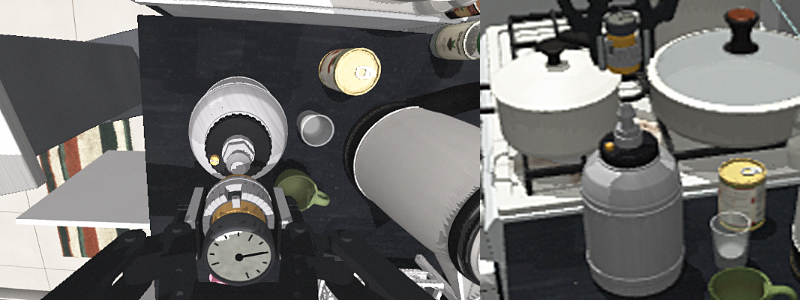

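Left half: the gauge hangs in the gripper with the dial at about (238,255), brass band visible so the sleeve is forward, keg post free below at (238,150). Right half: keg upright, gauge in the gripper.

```bash
python3 -c "
from h import *
print(go([.460,-.283,.38]))"
```

```text
[-19.10960142  -2.20263045   5.61857864]
```

arm_command(
  plan=[
    [[-2,-0.2,0,0,0,0],[-4.5,-0.5,0,0,0,0],[-7,-0.8,0,0,0,0],[-9.5,-1.1,0,0,0,0],[-12,-1.4,1,0,0,0],[-14.5,-1.7,2.5,0,0,0],[-17,-2,4,0,0,0],[-18.5,-2.1,5,0,0,0],[-19.1,-2.2,5.6,0,0,0],[-19.1,-2.2,5.6,0,0,0],[-19.1,-2.2,5.6,0,0,0],[-19.1,-2.2,5.6,0,0,0]],
  ],
)

```text
t: 13.47
tool_pos: [0.4607, -0.2823, 0.3814]
tool_rot: [2.439, 1.98, 0.001]
contact_force: [0.4, 0.2, -2.5]
opening: 0.037
grip_force: 40.7
```

```bash
python3 - <<'E'
from h import *
from station import *
import pickle
o=get_obs();c=calibration('wrist');im,d=get_image('wrist');cv2.imwrite('pics/w3.png',im);pickle.dump((o,c,d),open('w3.pkl','wb'))
h=cv2.cvtColor(im,cv2.COLOR_BGR2HSV);z=o['tool_pos'][2]-.1746+.052
print(o['tool_pos'],o['contact_force'])
def ell(m,box):
    x0,y0,x1,y1=box;k=np.zeros_like(m);k[y0:y1,x0:x1]=m[y0:y1,x0:x1]
    e=cv2.fitEllipse(cv2.convexHull(max(cv2.findContours(k,0,2)[0],key=cv2.contourArea)));cv2.ellipse(im,e,(0,0,255),1);return e
e=ell(cv2.inRange(h,(15,0,90),(60,90,255)),(265,290,370,390));print('dial',e,plane(c,e[0],z))
e=ell(cv2.inRange(h,(5,100,50),(22,255,255)),(200,60,440,225));print('stand',e,plane(c,e[0],.015))
cv2.imwrite('pics/w3c.png',im)
E
```

```text
[ 0.46066092 -0.28227173  0.38140566] [ 0.43979173  0.16647892 -2.46783517]
dial ((318.4061584472656, 340.8312072753906), (67.0974349975586, 85.1329116821289), 89.14458465576172) [ 0.46207985 -0.28074112  0.25880566]
stand ((318.0376892089844, 162.90834045410156), (81.00084686279297, 81.3331069946289), 84.37747955322266) [ 0.46254763 -0.28210209  0.015     ]
```

View pics/w3c.png

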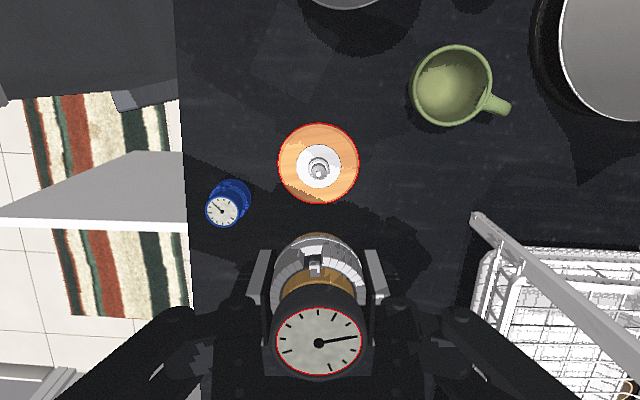

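The picture shows the stand (318,163) with disc and stub, the held dial (318,341), and the dish rack at the right from (475,215). Both ellipses fit well. Check how near the rack is.

```bash
python3 - <<'E'
from h import *;import pickle
o,c,d=pickle.load(open('w3.pkl','rb'));t=o['tool_pos']
print(go([.4612,-.2836,.38])) 
r=[]
for v in range(190,400,2):
  for u in range(440,640,2):
    if d[v,u]>.2:
      oo,k=ray(c,(u,v));p=oo+k*d[v,u]
      if p[2]>.04:r.append((*p,u,v,np.hypot(*(p[:2]-t[:2]))))
r=np.array(r)
for a,b in[(.04,.1),(.1,.2),(.2,.4)]:
  q=r[(r[:,2]>a)&(r[:,2]<b)]
  if len(q): print(a,q[np.argsort(q[:,5])[:3]].round(3))
E
```

```text
[-0.12763339  0.07261117  0.17302418]
0.04 [[ 6.08e-01 -3.68e-01  7.50e-02  5.02e+02  2.40e+02  1.70e-01]
 [ 6.08e-01 -3.69e-01  6.80e-02  4.98e+02  2.38e+02  1.71e-01]
 [ 6.08e-01 -3.68e-01  7.10e-02  5.00e+02  2.38e+02  1.71e-01]]
0.1 [[ 6.08e-01 -3.69e-01  1.05e-01  5.20e+02  2.58e+02  1.70e-01]
 [ 6.05e-01 -3.73e-01  1.09e-01  5.20e+02  2.66e+02  1.71e-01]
 [ 6.07e-01 -3.70e-01  1.08e-01  5.22e+02  2.62e+02  1.71e-01]]
```

arm_command(
  plan=[
    [[-0.1,0.06,2,0,0,0],[-0.1,0.06,4.5,0,0,0],[-0.1,0.06,7,0,0,0],[-0.1,0.06,9,0,0,0],[-0.1,0.06,11,0,0,0],[-0.1,0.06,12.5,0,0,0],[-0.1,0.06,13.5,0,0,0],[-0.1,0.06,14.2,0,0,0],[-0.1,0.06,14.5,0,0,0],[-0.1,0.06,14.5,0,0,0],[-0.1,0.06,14.5,0,0,0]],
  ],
)

```text
t: 14.43
tool_pos: [0.4611, -0.2842, 0.2368]
tool_rot: [2.438, 1.978, 0.001]
contact_force: [-0.1, 0.5, -2.7]
opening: 0.037
grip_force: 40.7
```

```bash
python3 - <<'E'
from h import *
from station import *
o=get_obs();c=calibration('wrist');im,d=get_image('wrist');print(o['tool_pos'],o['contact_force'])
h=cv2.cvtColor(im,cv2.COLOR_BGR2HSV);z=o['tool_pos'][2]-.1746+.052
def ell(m,box):
    x0,y0,x1,y1=box;k=np.zeros_like(m);k[y0:y1,x0:x1]=m[y0:y1,x0:x1]
    e=cv2.fitEllipse(cv2.convexHull(max(cv2.findContours(k,0,2)[0],key=cv2.contourArea)));cv2.ellipse(im,e,(0,0,255),1);return e
e=ell(cv2.inRange(h,(15,0,90),(60,90,255)),(265,290,370,390));print('dial',e[0],plane(c,e[0],z))
e=ell(cv2.inRange(h,(5,120,50),(22,255,255)),(180,90,460,275));print('stand',e,plane(c,e[0],.014))
cv2.imwrite('pics/w4.png',im)
E
```

```text
[ 0.46107704 -0.28424091  0.23680543] [-0.10450468  0.47323433 -2.6742903 ]
dial (318.376953125, 340.7936706542969) [ 0.46254537 -0.28282679  0.11420543]
stand ((317.12701416015625, 213.34432983398438), (124.32044982910156, 134.9586639404297), 88.31543731689453) [ 0.46305574 -0.27930182  0.014     ]
```

View pics/w4.png

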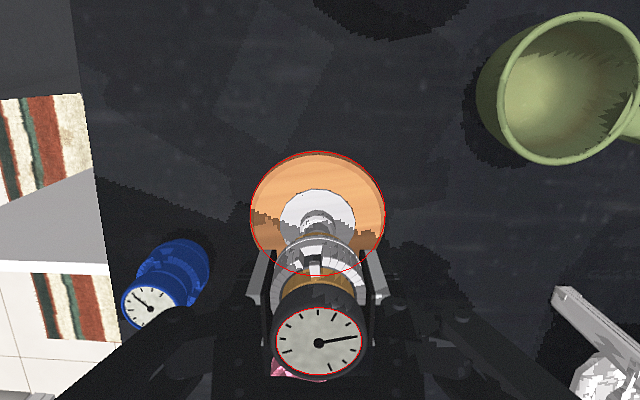

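The dial is at (318,341); the stand's foot ellipse is partly hidden by the gauge. The steel disc spans u 283–355 with upper edge v 189, so its centre is about (319,222), stub tip near (318,215).

```bash
python3 - <<'E'
from h import *
from station import *
c=calibration('wrist');im=cv2.imread('pics/w4.png')
R=c['pose'][:3,:3];t=c['pose'][:3,3]
K=np.array([[c['fx'],0,c['cx']],[0,c['fy'],c['cy']],[0,0,1]])
def proj(P):
    p=(np.atleast_2d(P)-t)@R*[1,-1,-1];return cv2.projectPoints(p,np.zeros(3),np.zeros(3),K,np.array(c['dist']))[0][:,0]
# edges of the disc: white-on-orange, column profile along u=319 and row profile
h=cv2.cvtColor(im,cv2.COLOR_BGR2HSV);S=h[...,1]
col=S[150:235,300:338:1].astype(int).mean(1);print('col',[(v,int(x)) for v,x in zip(range(150,235,3),col[::3])])
for v in (200,210,220,226):
    u=np.where(S[v,265:375]<80)[0]+265;print(v,u.min(),u.max())
X=Ro.from_rotvec(get_obs()['tool_rot']).as_matrix()[:,0]
for y in(-.2815,-.283,-.2845):
    P=np.array([.4625,y,.02]);print(y,proj([P,P+.022*X,P+.04*X-[0,0,.003],P-.022*X]).round(1).tolist())
E
```

```text
col [(150, 42), (153, 152), (156, 128), (159, 127), (162, 125), (165, 123), (168, 124), (171, 125), (174, 124), (177, 122), (180, 122), (183, 122), (186, 122), (189, 83), (192, 21), (195, 2), (198, 2), (201, 2), (204, 2), (207, 2), (210, 3), (213, 4), (216, 5), (219, 4), (222, 4), (225, 5), (228, 5), (231, 7), (234, 93)]
200 289 344
210 283 351
220 280 354
226 280 354
-0.2815 [[316.7, 220.6], [316.7, 183.7], [316.7, 150.2], [316.7, 255.0]]
-0.283 [[317.3, 223.0], [317.3, 186.2], [317.3, 152.9], [317.3, 257.2]]
-0.2845 [[317.8, 225.3], [317.9, 188.7], [317.9, 155.6], [317.8, 259.4]]
```

arm_command(
  plan=[
    [[-0.1,0,0.2,0,0,0],[-0.1,0,0.5,0,0,0],[-0.1,0,0.8,0,0,0],[-0.1,0,1.1,0,0,0],[-0.1,0,1.4,0,0,0],[-0.1,0,1.7,0,0,0],[-0.1,0,1.9,0,0,0],[-0.1,0,1.9,0,0,0]],
  ],
)

```text
t: 15.15
tool_pos: [0.4601, -0.2848, 0.2159]
tool_rot: [-2.439, -1.978, 0.0]
contact_force: [-0.1, -0.1, -2.6]
opening: 0.037
grip_force: 40.7
```

arm_command(
  plan=[
    [[0,0,0.2,0,0,0],[0,0,0.4,0,0,0],[0,0,0.6,0,0,0],[0,0,0.8,0,0,0],[0,0,1,0,0,0],[0,0,1.2,0,0,0],[0,0,1.2,0,0,0]],
  ],
)

```text
t: 15.73
tool_pos: [0.4602, -0.2849, 0.2041]
tool_rot: [-2.439, -1.978, 0.0]
contact_force: [0.9, 0.1, -4.0]
opening: 0.037
grip_force: 40.7
```

arm_command(
  plan=[
    [[0,0,0.1,0,0,0],[0,0,0.2,0,0,0],[0,0,0.3,0,0,0],[0,0,0.4,0,0,0],[0,0,0.5,0,0,0],[0,0,0.5,0,0,0]],
  ],
)

```text
t: 16.23
tool_pos: [0.4603, -0.285, 0.1995]
tool_rot: [-2.44, -1.979, 0.0]
contact_force: [0.5, 0.3, -3.1]
opening: 0.037
grip_force: 40.7
```

Entering freely. Last stretch, slowly.

arm_command(
  plan=[
    [[0,0,0.1,0,0,0],[0,0,0.2,0,0,0],[0,0,0.3,0,0,0],[0,0,0.4,0,0,0],[0,0,0.4,0,0,0],[0,0,0.4,0,0,0]],
  ],
)

```text
t: 16.73
tool_pos: [0.4605, -0.2849, 0.1956]
tool_rot: [2.44, 1.979, 0.001]
contact_force: [1.2, 1.0, -2.3]
opening: 0.037
grip_force: 40.8
```

arm_command(
  plan=[
    [[0,0,0.1,0,0,0],[0,0,0.15,0,0,0],[0,0,0.2,0,0,0],[0,0,0.2,0,0,0],[0,0,0.2,0,0,0]],
  ],
)

```text
t: 17.15
tool_pos: [0.4607, -0.285, 0.1947]
tool_rot: [-2.44, -1.979, -0.001]
contact_force: [-1.4, 4.9, 4.8]
opening: 0.0363
grip_force: 41.4
```

arm_command(
  plan=[
    [[0,0,0,0,0,0],[0,0,0,0,0,0],[0,0,0,0,0,0],[0,0,0,0,0,0],[0,0,0,0,0,0],[0,0,0,0,0,0],[0,0,0,0,0,0],[0,0,0,0,0,0]],
  ],
  gripper=-1,
)

```text
t: 17.82
tool_pos: [0.4603, -0.2851, 0.1937]
tool_rot: [2.44, 1.979, -0.0]
contact_force: [0.6, -1.3, 0.3]
opening: 0.0855
grip_force: 0.0
```

arm_command(
  plan=[
    [[0,0,-1,0,0,0],[0,0,-2,0,0,0],[0,0,-4,0,0,0],[0,0,-6,0,0,0],[0,0,-8.5,0,0,0],[0,0,-11,0,0,0],[0,0,-13.5,0,0,0],[0,0,-16,0,0,0],[0,0,-18,0,0,0],[0,0,-18,0,0,0],[0,0,-18,0,0,0]],
  ],
)

```text
t: 18.73
tool_pos: [0.4606, -0.2852, 0.3765]
tool_rot: [2.436, 1.976, 0.001]
contact_force: [0.0, 0.4, -0.4]
opening: 0.0854
grip_force: 0.0
```

```bash
python3 - <<'E'
from h import *
from station import *
o=get_obs();c=calibration('wrist');im,d=get_image('wrist');print(o['tool_pos'],o['contact_force'])
s,_=get_image('scene')
K=np.array([[c['fx'],0,c['cx']],[0,c['fy'],c['cy']],[0,0,1]])
h=cv2.cvtColor(im,cv2.COLOR_BGR2HSV)
m=cv2.inRange(h,(15,0,90),(60,90,255));m[:,:250]=0;m[:,390:]=0;m[:120]=0;m[260:]=0
e=cv2.fitEllipse(cv2.convexHull(max(cv2.findContours(m,0,2)[0],key=cv2.contourArea)));print('dial',e,plane(c,e[0],.072))
k=cv2.inRange(h,(5,110,50),(22,255,255));k[:,:200]=0;k[:,440:]=0;k[260:]=0
f=cv2.fitEllipse(cv2.convexHull(max(cv2.findContours(k,0,2)[0],key=cv2.contourArea)));print('stand',f,plane(c,f[0],.014))
print('depth z dial',(lambda r:(r[0]+r[1]*np.median(d[int(e[0][1])-5:int(e[0][1])+5,int(e[0][0])-5:int(e[0][0])+5]))[2])(ray(c,e[0])))
cv2.imwrite('pics/end.png',np.hstack([cv2.resize(im[60:300,200:440],(400,400)),cv2.resize(s[220:330,240:350],(400,400),interpolation=2)]))
E
```

```text
[ 0.46060112 -0.28519578  0.37649156] [ 0.02667721  0.3579928  -0.40777735]
dial ((316.42254638671875, 178.91110229492188), (29.826799392700195, 33.80263900756836), 126.33123016357422) [ 0.46225737 -0.28375505  0.072     ]
stand ((316.2266540527344, 160.3122100830078), (82.27892303466797, 82.51155853271484), 83.7454833984375) [ 0.46252239 -0.28230296  0.014     ]
depth z dial 0.07087480089586834
```

View pics/end.png

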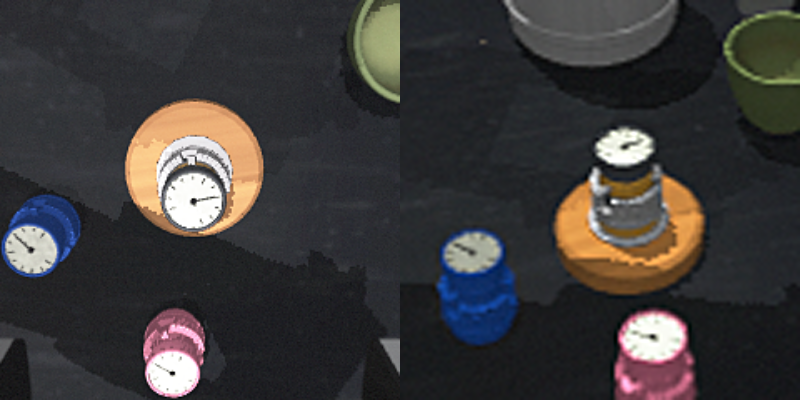

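Both views show the gauge upright and centred on the stand's disc. By depth the dial is at 71 mm (72 mm expected when seated), and the gripper is clear.

```bash
python3 -c "
from station import *
print(finish_job())"
```

```text
the job is handed in; nothing more can be done
None
```

The gauge is off the keg's post and parked upright on the stand's stub, fully down with its sleeve forward as far as the last pictures show; the job is handed in at about 19 s, and the hand-in returned no verdict.

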